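# Stack the porcelain cups in the buffet caddy

## Robot

A 7-joint arm with a two-finger parallel gripper is mounted at the origin on the work surface. World frame = base frame: x ahead of the robot, y to its left, z up, the work surface at z = 0. Lengths are in mm, angles in rad, forces in N, time in s.
With the tool pointing down it reaches from about 400 to 875 mm from the base axis. Payload 6.5 kg.
Tool frame: the origin (TCP) lies midway between the tips of the shut fingers; the grasp point (between the pads) lies 19 mm behind it; z points along the fingers, y is the line along which they close (so a half turn about z gives the same grasp; the last joint's range is limited). The gripper opens to 88 mm and grips with 3 to 60 N. Pads are 18 mm wide; open, the fingers measure 123 mm over their backs; the gripper's body (75 mm by 187 mm) begins 45 mm behind the grasp point.
Start: joints at [1.119, 0.536, -0.004, 1.538, 0.003, 1.067, -0.071], TCP at [244.591, -602.217, 238.716] pointing down, gripper open.
Joint ranges: [-2.7, 2.7], [-0.37, 2.16], [-1.27, 1.26], [0.24, 2.4], [-1.31, 4.45], [0.19, 1.91], [-2.76, 2.76]. Speed limits (rad/s): [2.39, 2.39, 3.14, 3.14, 3.14, 3.14, 3.14].

## Interface

Orientations are given as [roll, pitch, yaw] about the fixed x, y, z axes, in that order (R = Rz(yaw) Ry(pitch) Rx(roll)).
In Python, from rig import bot, eyes gives the robot as it stands.
- The arm moves only by the shell command python3 -m jog 'ROWS' [OPENING] [FORCE]. ROWS is JSON, a list that holds one entry, the list of rows, each a list of 6 numbers: the shift along the world's x, y, z in cm, then the turn, a rotation vector about the world's x, y, z in rad. In form: [[[x, y, z, wx, wy, wz], ...]]. A call has 1 to 5 rows; each row shifts and turns the commanded pose from where the row before left it; what a row does not reach is not made up. A row lasts 1/8 s, in which the tool goes at most 62.5 mm and 10.7 degrees, less where a joint would pass 70% of its speed; a pose out of reach is approached as far as the arm can. A call with a gripper value outside its range is refused whole. OPENING is the finger opening in cm, from 0 to 8.81, set as the call begins (- or left out, the last holds). The fingers move at their own pace and stop on an object; FORCE is the grip in N (left out, the last holds). Time passes only in rows, so rows that do not move let the fingers close. It gives the time, the measured TCP pose, the force, the opening and the grip force at its end, in the units of the state.
- bot.read_state(): the state, without advancing time (a new reading comes with each control period).
- eyes.read_camera(name): name is "side" or "top"; returns (picture, depth): 420x560x3 uint8, red, green, blue; 420x560 float32, mm along the optical axis (not along the pixel's ray), 0 where there is no reading.
- eyes.calibration(name): a dict with "camera_matrix" (3x3 intrinsics, pixels), "rvec" (rotation vector, rad) and "tvec" (3), from world to camera coordinates, as OpenCV has them. Camera axes: x right, y down, z forward; pixel columns grow to the right and rows downward; lengths in mm; the calibration is good to about 2 mm. A picture is of the moment at which its call begins. calibration takes no time and is no camera call.
- bot.job_done(): hands the job in; it is judged then, once.
Trained networks look in the newest picture that a camera, given by its name, has taken for a name from the list of things; names that differ only in an ending like _2 or _b are one class to them, and where a whole thing is asked for, a point or a joint stands for the part that bears it (a point fixed in the world has none). Each returns a list of dicts, best first, with "p" (0 to 1); they miss things now and then, are a little off and sometimes report something else, mostly with a low value. They report only what shows in the picture. A call takes as long as a camera call. They do not tell look-alikes from the thing itself.
- eyes.find_in(camera, name): "position" ([x, y, z] in mm, in the coordinates of the camera as it stood for that picture, good to about 4 mm: the middle of the surface that is visible of it).
- eyes.silhouettes(camera, name): "region" (420x560 bool, what is visible of it).
The state is a dict: "clock": time; "joints": joint angles; "qvel": joint speeds; "tau": joint torques, N m; "ee_pos": TCP position; "tool_rot": TCP orientation; "ft_force": force on the tool from outside, world axes, zero at the start; "torque": the same for the moment, N m; "width": opening from 0.0 (shut) to 1.0 (fully open); "grip_force": force on a finger pad.
Only numpy, scipy, OpenCV 4.12 (cv2) and the standard library are available. Lean on these libraries where they do the work, as an engineer would, in place of code of your own. Each camera call takes 0.05 s, during which the arm holds its last target. There are 200 camera calls.

## Task

Tidy up the three white stacking cups on the breakfast buffet: stand one of them upright in the round nest of the wooden caddy and nest the other two on it one inside the other, so that they make one straight stack of three with every cup fully seated. They are porcelain, so set each one down gently and never let it drop, and leave everything else on the counter where it is.

Things in the scene. Friction and masses are not known exactly. Their poses are not given: they have to be found in the camera images.
- cup1: white porcelain stacking cup, no handle, open top, 60 mm high, 140 g; the three are identical. Top 28 mm: straight collar, 62 mm outside, 55 mm inside. Below its step (32 mm up) the body tapers from 51 to 36 mm diameter at the foot. Nested, the step rests on the lower cup's rim: 28 mm higher, 2 mm play each side, collar left outside. Starts upright. Origin: centre of the underside, z up.
- cup2: white porcelain stacking cup, no handle, open top, 60 mm high, 140 g; the three are identical. Top 28 mm: straight collar, 62 mm outside, 55 mm inside. Below its step (32 mm up) the body tapers from 51 to 36 mm diameter at the foot. Nested, the step rests on the lower cup's rim: 28 mm higher, 2 mm play each side, collar left outside. Starts upright. Origin: centre of the underside, z up.
- cup3: white porcelain stacking cup, no handle, open top, 60 mm high, 140 g; the three are identical. Top 28 mm: straight collar, 62 mm outside, 55 mm inside. Below its step (32 mm up) the body tapers from 51 to 36 mm diameter at the foot. Nested, the step rests on the lower cup's rim: 28 mm higher, 2 mm play each side, collar left outside. Starts upright. Origin: centre of the underside, z up.
- caddy: low wooden caddy block fixed to the counter, 85 x 170 mm and 20 mm high, with two 10 mm deep cork-lined recesses: a round nest and a square nest. Origin: centre of the underside; its long side is its y axis, the round nest is centred at y = +42 mm, the square one (45 x 45 mm) at y = -42 mm.
- caddy_hole0 (a point): centre of the mouth of the round nest, level with the caddy's top face (20 mm above the counter); z is up. The nest is 45 mm in diameter and 10 mm deep with a flat floor; a cup standing in it rests with its foot on that floor, its underside 10 mm above the counter.
- jam_jar: bystander: closed clip-top jam jar, dark red, 68 mm diameter, 86 mm high. Origin: centre of the underside.
- tumbler: bystander: plain drinking glass, 66 mm across the rim, 90 mm high. Origin: centre of the underside.
- ramekin: bystander: low white straight-sided ramekin without a step, 78 mm across, 42 mm high. Origin: centre of the underside.
- butter_knife: bystander: steel butter knife lying flat, about 185 mm long, 6 mm thick. Origin: under its middle; blade towards +x.
Mind the look-alikes: they are no part of the job. What is shaped like the cup3 but blue, green or yellow is not meant.

How it is judged (in metres and radians):
At the end, for the whole second after the job is handed in: All three cups stand still and upright (within 0.06 rad), in any order: one with its foot on the floor of the round nest, within 5 mm of its centre; the second in the first and the third in the second, each 25 to 31 mm above the one below and within 4 mm of its axis (angle between each of cup1, cup2, cup3's own z axis and vertical below 0.06 rad and linear speed of each of cup1, cup2, cup3 below 0.02 m/s and ((horizontal distance between cup1 and caddy_hole0 below 0.005 m and z of cup1 in the frame of caddy_hole0 between -0.013 and -0.008 m and horizontal distance between cup2 and cup1 below 0.004 m and z of cup2 in the frame of cup1 between 0.025 and 0.031 m and horizontal distance between cup3 and cup2 below 0.004 m and z of cup3 in the frame of cup2 between 0.025 and 0.031 m) or (horizontal distance between cup1 and caddy_hole0 below 0.005 m and z of cup1 in the frame of caddy_hole0 between -0.013 and -0.008 m and horizontal distance between cup3 and cup1 below 0.004 m and z of cup3 in the frame of cup1 between 0.025 and 0.031 m and horizontal distance between cup2 and cup3 below 0.004 m and z of cup2 in the frame of cup3 between 0.025 and 0.031 m) or (horizontal distance between cup2 and caddy_hole0 below 0.005 m and z of cup2 in the frame of caddy_hole0 between -0.013 and -0.008 m and horizontal distance between cup1 and cup2 below 0.004 m and z of cup1 in the frame of cup2 between 0.025 and 0.031 m and horizontal distance between cup3 and cup1 below 0.004 m and z of cup3 in the frame of cup1 between 0.025 and 0.031 m) or (horizontal distance between cup2 and caddy_hole0 below 0.005 m and z of cup2 in the frame of caddy_hole0 between -0.013 and -0.008 m and horizontal distance between cup3 and cup2 below 0.004 m and z of cup3 in the frame of cup2 between 0.025 and 0.031 m and horizontal distance between cup1 and cup3 below 0.004 m and z of cup1 in the frame of cup3 between 0.025 and 0.031 m) or (horizontal distance between cup3 and caddy_hole0 below 0.005 m and z of cup3 in the frame of caddy_hole0 between -0.013 and -0.008 m and horizontal distance between cup1 and cup3 below 0.004 m and z of cup1 in the frame of cup3 between 0.025 and 0.031 m and horizontal distance between cup2 and cup1 below 0.004 m and z of cup2 in the frame of cup1 between 0.025 and 0.031 m) or (horizontal distance between cup3 and caddy_hole0 below 0.005 m and z of cup3 in the frame of caddy_hole0 between -0.013 and -0.008 m and horizontal distance between cup2 and cup3 below 0.004 m and z of cup2 in the frame of cup3 between 0.025 and 0.031 m and horizontal distance between cup1 and cup2 below 0.004 m and z of cup1 in the frame of cup2 between 0.025 and 0.031 m))); the robot touches nothing.
It fails at once if a cup is let fall or sent flying: it moves faster than 0.6 m/s (a fall of about 2 cm) while the fingers do not hold it ((linear speed of cup1 above 0.6 m/s and contact force between cup1 and the fingers below 0.05 N) or (linear speed of cup2 above 0.6 m/s and contact force between cup2 and the fingers below 0.05 N) or (linear speed of cup3 above 0.6 m/s and contact force between cup3 and the fingers below 0.05 N)).
It fails at once if the jar, tumbler, ramekin or butter knife is shifted by more than 3 cm (distance of any of jam_jar, tumbler, ramekin, butter_knife from where it was at the start of the episode above 0.03 m).
It also fails if it takes over 64 s, if anything falls off the work surface, if the arm or the gripper's body presses on something with over 40 N, if the wrist force passes 120 N, or if a joint passes its speed limit or range.

## Working session

There is one attempt and no reset: what is moved stays moved. The work goes in short steps, Python scripts to look and compute and a shell command to move; the robot and the scene stay as the last step left them, time stands still between calls to the robot, and variables do not carry over. Pictures are saved under pics/ and viewed, at most 10 in all, crops included, and the job is handed in when it is done.

```bash
ls; mkdir -p pics; cat > h.py <<'E'
import numpy as np, cv2
from rig import bot, eyes
def cam(n):
    c=eyes.calibration(n); K=np.array(c["camera_matrix"],float); R=cv2.Rodrigues(np.array(c["rvec"],float))[0]; t=np.array(c["tvec"],float).ravel(); return K,R,t
def cloud(n,d):
    K,R,t=cam(n); v,u=np.mgrid[:d.shape[0],:d.shape[1]]
    P=np.stack([(u-K[0,2])/K[0,0]*d,(v-K[1,2])/K[1,1]*d,d],-1)
    return (P-t)@R
def w(n,p):
    K,R,t=cam(n); return R.T@(np.array(p).ravel()-t)
def proj(n,P):
    K,R,t=cam(n); q=K@(R@np.array(P,float)+t); return q[:2]/q[2]
E
python3 - <<'E'
from h import *
s=bot.read_state(); print({k:np.round(v,3) for k,v in s.items()})
for n in("side","top"):
    p,d=eyes.read_camera(n); cv2.imwrite(f"pics/{n}0.png",p[:,:,::-1]); np.savez(f"{n}0.npz",p=p,d=d)
    K,R,t=cam(n); print(n,np.round(-R.T@t), np.round(R[2],2))
    for o in("cup1","caddy","jam_jar","tumbler","ramekin","butter_knife"):
        for r in eyes.find_in(n,o): q=w(n,r["position"]); print(n,o,round(r["p"],2),np.round(q),np.round(proj(n,q)))
E
```

```text
pics
{'clock': np.float64(0.0), 'joints': array([ 1.119,  0.537, -0.004,  1.539,  0.003,  1.067, -0.071]), 'qvel': array([-0.   ,  0.001,  0.002, -0.   ,  0.   ,  0.   ,  0.   ]), 'tau': array([-0.0000e+00, -5.7098e+01,  9.9100e-01, -2.5160e+01, -5.6000e-02,
        1.8000e-02,  0.0000e+00]), 'ee_pos': array([ 244.346, -601.66 ,  237.843]), 'tool_rot': array([-3.14 ,  0.   ,  0.386]), 'ft_force': array([-0.306, -0.442, -0.064]), 'torque': array([0.01 , 0.041, 0.02 ]), 'grip_force': np.float64(0.0), 'width': np.float64(1.001)}
side [350. 764. 639.] [ 0.18 -0.77 -0.62]
side cup1 0.97 [580.  -8.  42.] [261. 194.]
side cup1 0.8 [687. -53.  46.] [222. 174.]
side cup1 0.77 [689.  96.  47.] [197. 213.]
side cup1 0.71 [ 640. -142.   47.] [253. 157.]
side cup1 0.6 [ 535. -264.   47.] [304. 139.]
side cup1 0.59 [574.  95.  45.] [250. 222.]
side caddy 0.66 [470. -17.  21.] [310. 207.]
side jam_jar 0.67 [ 410. -274.   59.] [353. 140.]
side tumbler 0.63 [367. 324.  62.] [334. 329.]
side ramekin 0.78 [588. 248.  21.] [218. 284.]
side butter_knife 0.56 [ 397. -193.    4.] [352. 175.]
top [ 439.   -7. 1202.] [ 0.09  0.01 -1.  ]
top cup1 0.94 [695.  96.  29.] [247. 152.]
top cup1 0.92 [589. -16.  33.] [289. 194.]
top cup1 0.82 [575.  89.  26.] [248. 199.]
top cup1 0.7 [691. -57.  33.] [307. 155.]
top cup1 0.68 [ 647. -161.   33.] [348. 173.]
top caddy 0.69 [467. -39.  21.] [298. 243.]
top jam_jar 0.86 [ 412. -287.   82.] [402. 269.]
top tumbler 0.9 [360. 321.  44.] [150. 282.]
top ramekin 0.71 [596. 264.   6.] [181. 190.]
top butter_knife 0.89 [ 403. -190.    2.] [356. 270.]
```

View pics/side0.png

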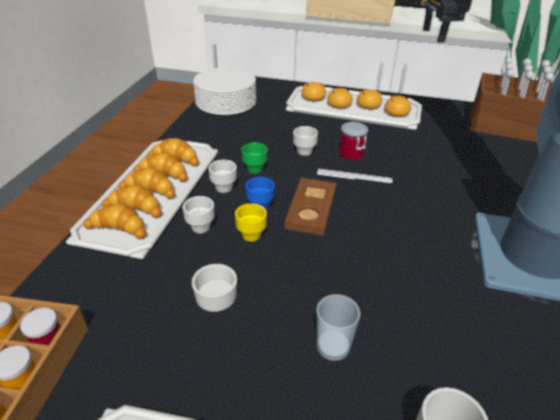

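View pics/top0.png

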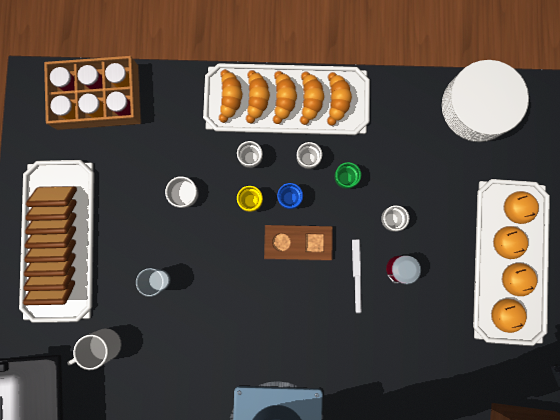

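The white cups show in the side view at (200,213), (222,174) and (305,139), and in the top view at (249,153), (309,155) and (396,217). The yellow, blue and green ones are look-alikes. The round nest is at side (308,215) and top (282,242). Next I'll fit the positions by triangulation.

```bash
cat >> h.py <<'E'
from scipy.optimize import least_squares
a=np.linspace(0,2*np.pi,72)
def ring(c,r,z): return np.stack([c[0]+r*np.cos(a),c[1]+r*np.sin(a),np.full(72,c[2]+z)],1)
def hullmom(pts):
    h=cv2.convexHull(np.float32(pts)); m=cv2.moments(h); return np.array([m["m10"]/m["m00"],m["m01"]/m["m00"]]),m["m00"]
def projm(n,P):
    K,R,t=cam(n); q=(P@R.T+t)@K.T; return q[:,:2]/q[:,2:]
def blob(p,seed,box=22,thr=60):
    """white blob around the seed -> hull centroid, area"""
    x0,y0=int(seed[0])-box,int(seed[1])-box
    s=p[y0:y0+2*box,x0:x0+2*box].astype(int)
    m=((s.min(2)>thr)&(s.max(2)-s.min(2)<40)).astype(np.uint8)
    _,l,st,_=cv2.connectedComponentsWithStats(m)
    ys,xs=np.nonzero(l); dd=(xs-box)**2+(ys-box)**2
    i=[j for j in range(1,len(st))]; 
    i=max(i,key=lambda j:st[j,4]-0.0*j)
    c,_=cv2.findContours((l==i).astype(np.uint8),cv2.RETR_EXTERNAL,cv2.CHAIN_APPROX_NONE)
    h=cv2.convexHull(max(c,key=len)); mm=np.zeros((2*box,2*box),np.uint8); cv2.fillPoly(mm,[h],1)
    yy,xx=np.nonzero(mm); return np.array([xx.mean()+x0,yy.mean()+y0]),mm.sum(),(xx.min()+x0,xx.max()+x0,yy.min()+y0,yy.max()+y0)
def fitcup(obs,x0):
    prof=[(31,60),(31,32),(25.5,32),(18,0)]
    f=lambda c:np.concatenate([hullmom(np.vstack([projm(n,ring(c,r,z)) for r,z in prof]))[0]-o for n,o in obs.items()])
    s=least_squares(f,x0,diff_step=1e-3); return s.x,f(s.x),{n:round(hullmom(np.vstack([projm(n,ring(s.x,r,z)) for r,z in prof]))[1]) for n in obs}
E
python3 - <<'E'
from h import *
S=np.load("side0.npz");T=np.load("top0.npz")
for s,t,x in(((200,213),(249,153),(690,96,0)),((222,175),(309,155),(690,-57,0)),((305,140),(396,217),(535,-270,0))):
    bs=blob(S["p"],s,20);bt=blob(T["p"],t,18)
    # seeing depth-based as check
    r=fitcup({"side":bs[0],"top":bt[0]},np.array(x,float)+1e-3)
    print(np.round(r[0],1),"res px",np.round(r[1],2),"model area",r[2],"seen",bs[1],bt[1],bs[2],bt[2])
    for n,D,c in(("side",S["d"],s),("top",T["d"],t)):
        P=cloud(n,D)[c[1]-20:c[1]+20,c[0]-20:c[0]+20].reshape(-1,3); P=P[np.linalg.norm(P[:,:2]-r[0][:2],axis=1)<36]; k=P[P[:,2]>54]
        print("  depth",n,len(k),np.round(np.percentile(P[:,2],98),1),np.round((k[:,:2].min(0)+k[:,:2].max(0))/2,1),np.round(np.ptp(k[:,:2],axis=0)))
# caddy
for n,D in(("side",S),("top",T)):
    p=D["p"].astype(int); c=cloud(n,D["d"]); 
    m=(abs(c[...,0]-470)<80)&(abs(c[...,1]+20)<130)&(p[...,0]-p[...,2]>25)
    top=m&(abs(c[...,2]-20)<5); q=c[top]; rc=cv2.minAreaRect(np.float32(q[:,:2])); print(n,"rect",rc,"z",np.median(q[:,2]))
    cork=m&(p[...,0]>140)
    k,l,st,ce=cv2.connectedComponentsWithStats(cork.astype(np.uint8))
    for j in range(1,k):
        if st[j,4]>40:
            for z in(10,20):
                K,R,t=cam(n); d=R.T@np.linalg.inv(K)@[*ce[j],1]; o=-R.T@t; print(n,st[j],np.round(ce[j],1),z,np.round((o+d*(z-o[2])/d[2]),1), np.median(c[l==j][:,2]))
E
```

```text
[688.3  88.8   6.5] res px [ 0.94  0.17 -0.29 -1.12] model area {'side': 902, 'top': 539} seen 1153 578 (np.int64(180), np.int64(214), np.int64(193), np.int64(232)) (np.int64(236), np.int64(262), np.int64(141), np.int64(167))
  depth side 241 61.7 [687.3  89.6] [62. 63.]
  depth top 119 60.9 [686.5  87.9] [61. 60.]
[691.2 -59.3   8.3] res px [ 1.83  0.3  -0.45 -1.94] model area {'side': 717, 'top': 539} seen 1094 579 (np.int64(202), np.int64(237), np.int64(155), np.int64(193)) (np.int64(296), np.int64(322), np.int64(142), np.int64(168))
  depth side 188 61.8 [687.9 -60.3] [62. 63.]
  depth top 115 61.1 [687.9 -61.3] [62. 60.]
[ 535.6 -277.1    2.6] res px [ 0.39  0.04 -0.04 -0.36] model area {'side': 554, 'top': 563} seen 698 614 (np.int64(292), np.int64(318), np.int64(125), np.int64(156)) (np.int64(381), np.int64(409), np.int64(205), np.int64(231))
  depth side 144 62.0 [ 535.9 -276.9] [60. 63.]
  depth top 121 61.2 [ 535.5 -276.6] [62. 62.]
side rect ((470.33111572265625, -38.86256408691406), (85.33782958984375, 175.62933349609375), 0.3409019112586975) z 20.7990679334492
side [305 
[... 241 characters left out ...]
de [298 209  21  12 183] [307.9 214.4] 20 [469.4   8.3  20. ] 11.696286270675216
side [260 211   6  20  62] [262.9 221.4] 10 [560.8  45.3  10. ] 53.818342855648694
side [260 211   6  20  62] [262.9 221.4] 20 [557.4  56.7  20. ] 53.818342855648694
top rect ((469.8713073730469, -39.47566223144531), (84.8332748413086, 170.29421997070312), 0.20786166191101074) z 19.141610217446
top [274 233  17  18 229] [282.3 241.8] 10 [469.6  -0.6  10. ] 9.692562493120473
top [274 233  17  18 229] [282.3 241.8] 20 [469.3  -0.6  20. ] 9.692562493120473
top [307 234  17  18 289] [315.3 242.5] 10 [470.  -84.8  10. ] 9.752737601790773
top [307 234  17  18 289] [315.3 242.5] 20 [469.8 -84.1  20. ] 9.752737601790773
```

```bash
python3 - <<'E'
from h import *
for n in("top","side"):
    D=np.load(n+"0.npz"); c=cloud(n,D["d"]); p=D["p"].astype(int)
    inb=(abs(c[...,0]-470)<41)&(c[...,1]>-135)&(c[...,1]<55)
    for ylo,yhi,nm in((-35,32,"round"),(-115,-50,"square")):
        m=inb&(c[...,1]>ylo)&(c[...,1]<yhi)&(c[...,2]<15)&(c[...,2]>5); q=c[m]
        print(n,nm,len(q),"mid",np.round((q.min(0)+q.max(0))/2,1),"mean",np.round(q.mean(0),1),"span",np.round(np.ptp(q,axis=0),1))
    b=(abs(c[...,0]-470)<60)&(c[...,1]>-150)&(c[...,1]<70)&(abs(c[...,2]-20)<3); q=c[b]
    print(n,"top face",np.round(np.percentile(q,[0.3,99.7],axis=0),1), "y at x edges", [np.round([s[:,1].min(),s[:,1].max()],1) for s in (q[abs(q[:,0]-445)<15],q[abs(q[:,0]-495)<15])])
D=np.load("top0.npz")["p"]; cv2.imwrite("pics/caddy.png",cv2.resize(D[215:270,255:345,::-1],None,fx=8,fy=8,interpolation=0))
E
```

```text
top round 258 mid [470.3  -1.7  10.1] mean [470.1   2.2   9.9] span [78.1 66.1  9.7]
top square 319 mid [469.4 -82.    9.9] mean [469.4 -82.3  10. ] span [78.1 62.7  9.8]
top top face [[ 427.6 -124.3   17. ]
 [ 512.2   45.2   22.8]] y at x edges [array([-124.5,   45.2]), array([-123.7,   44.2])]
side round 173 mid [470.8  -4.4  11.7] mean [471.1  -4.6  11.7] span [42.6 37.5  6.2]
side square 181 mid [471.7 -89.1  11.6] mean [471.5 -89.5  11.7] span [44.  36.5  6.8]
side top face [[ 427.6 -124.3   17.2]
 [ 512.9   46.9   23. ]] y at x edges [array([-126.7,   48.8]), array([-126.5,   48.1])]
```

View pics/caddy.png

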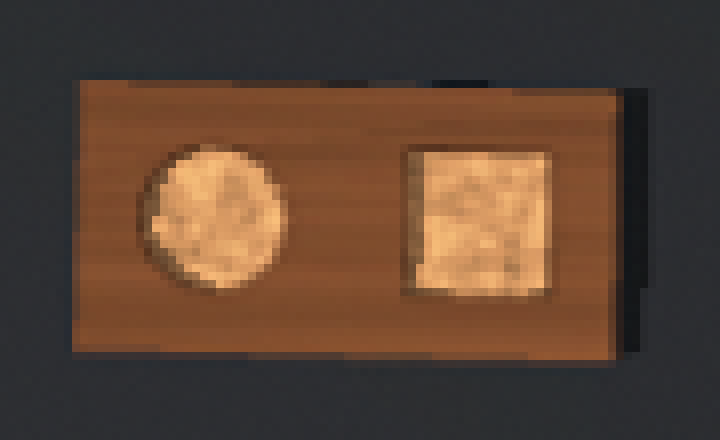

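The shadows explain the colour bias. By depth, the nest is at about (470, 2), with the rims about 61 mm and the nest floor about 10 mm up. That agrees with the text, so I'll start moving to the cup at (535.7, -276.7).

```bash
python3 -m jog '[[[3.6,4.1,0,0,0,-0.048],[3.6,4.1,0,0,0,-0.048],[3.6,4.1,0,0,0,-0.048],[3.6,4.1,0,0,0,-0.048],[3.6,4.1,0,0,0,-0.048]]]' 8
python3 -m jog '[[[3.6,4.1,0,0,0,-0.048],[3.6,4.1,-2,0,0,-0.048],[3.6,3.8,-4,0,0,-0.05],[0,0,-3,0,0,0],[0,0,0,0,0,0]]]'
```

```text
clock: 1.32
ee_pos: [425.7, -395.9, 239.0]
tool_rot: [3.141, -0.0, 0.144]
ft_force: [0.2, -0.8, -0.3]
width: 0.91
grip_force: 0.0
clock: 1.95
ee_pos: [529.3, -278.1, 148.7]
tool_rot: [-3.14, 0.004, 0.001]
ft_force: [-0.2, -0.3, 0.6]
width: 0.903
grip_force: 0.0
```

```bash
python3 -m jog '[[[0.3,0,-3.5,0,0,0],[0,0,-3.5,0,0,0],[0,0,0,0,0,0],[0,0,0,0,0,0]]]'
python3 - <<'E'
from h import *
p,d=eyes.read_camera("top"); cv2.imwrite("pics/g1.png",cv2.resize(p[175:265,340:450,::-1],None,fx=6,fy=6))
s=bot.read_state(); print(np.round(s["ee_pos"],1))
c=cloud("top",d); m=(abs(c[...,0]-535)<150)&(abs(c[...,1]+277)<150)&(c[...,2]>90)&(c[...,2]<400); q=c[m]; 
for lo in range(90,400,30):
    k=q[(q[:,2]>=lo)&(q[:,2]<lo+30)]
    if len(k)>10: print(lo,len(k),np.round(k[:,:2].min(0)),np.round(k[:,:2].max(0)))
E
```

```text
clock: 2.45
ee_pos: [534.6, -280.4, 82.9]
tool_rot: [3.14, -0.002, -0.001]
ft_force: [0.4, -0.5, 0.2]
width: 0.905
grip_force: 0.0
[ 534.9 -280.3   83. ]
150 187 [ 499. -254.] [ 567. -188.]
180 609 [ 500. -248.] [ 568. -186.]
210 226 [ 499. -261.] [ 568. -238.]
240 84 [ 499. -264.] [ 562. -240.]
270 128 [ 505. -259.] [ 564. -240.]
300 93 [ 518. -256.] [ 576. -242.]
360 47 [ 515. -245.] [ 571. -225.]
390 50 [ 506. -254.] [ 587. -221.]
```

View pics/g1.png

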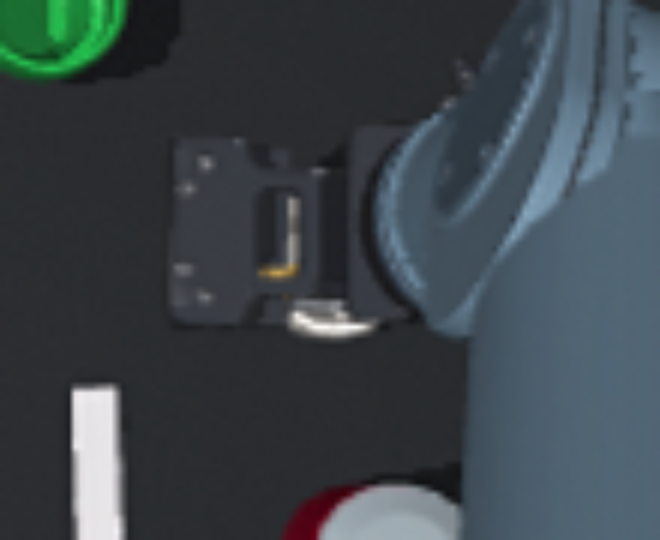

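The crop shows the gripper body at (170–345, 140–325), centred on the cup and lined up with it. Its edges agree with the reported pose to about 1 mm. Now I'll lower and grip.

```bash
python3 -m jog '[[[0.1,0.35,-2,0,0,0],[0,0,-1.8,0,0,0],[0,0,-1.1,0,0,0],[0,0,0,0,0,0]]]'
python3 -m jog '[[[0,0,0,0,0,0],[0,0,0,0,0,0],[0,0,0,0,0,0],[0,0,0,0,0,0]]]' 5 15
```

```text
clock: 3.0
ee_pos: [533.8, -275.3, 30.3]
tool_rot: [-3.141, 0.002, -0.0]
ft_force: [0.1, 0.4, -0.4]
width: 0.908
grip_force: 0.0
clock: 3.5
ee_pos: [535.2, -276.1, 32.3]
tool_rot: [3.141, -0.001, -0.0]
ft_force: [-0.4, -1.5, 2.3]
width: 0.685
grip_force: 14.9
```

```bash
python3 -m jog '[[[0,0,1,0,0,0],[0,0,2.5,0,0,0],[0,0,4,0,0,0],[0,0,3,0,0,0],[-0.5,2.3,0,0,0,0]]]'
python3 -m jog '[[[-1,4.5,0,0,0,0],[-1,4.5,0,0,0,0],[-1,4.5,0,0,0,0],[-1,4.5,0,0,0,0],[-1,4.5,0,0,0,0]]]'
python3 -m jog '[[[-1,3,0,0,0,0],[0,0,-2,0,0,0],[0,0,0,0,0,0],[0,0,0,0,0,0]]]'
cat >> h.py <<'E'
def held(n,tcp,tag=None):
    """white points of the collar near the held cup; circle fit R31"""
    p,d=eyes.read_camera(n); c=cloud(n,d); pi=p.astype(int)
    if tag: np.savez(tag,p=p,d=d)
    b=c-np.array(tcp)
    m=(np.hypot(b[...,0],b[...,1])<42)&(b[...,2]>4)&(b[...,2]<24)&(pi.min(2)>70)&(pi.max(2)-pi.min(2)<40)
    q=c[m]
    if len(q)<15: return len(q)
    f=lambda v:np.hypot(q[:,0]-v[0],q[:,1]-v[1])-31
    s=least_squares(f,tcp[:2],loss="soft_l1"); 
    w=(np.hypot(b[...,0],b[...,1])<45)&(b[...,2]>-45)&(b[...,2]<35)&(pi.min(2)>70)&(pi.max(2)-pi.min(2)<40)
    return len(q),np.round(s.x,1),"res",round(np.abs(s.fun).mean(),2),"z",np.round(np.percentile(c[w][:,2],[2,98]),1)
E
python3 - <<'E'
from h import *
P=[]
for i in range(2): P.append(bot.read_state()["ee_pos"]); print(held("side",P[-1],"hs1.npz"))
print(np.round(np.mean(P,0),1))
p=np.load("hs1.npz")["p"];u,v=map(int,proj("side",P[-1])); cv2.imwrite("pics/h1.png",cv2.resize(p[v-45:v+45,u-55:u+55,::-1],None,fx=6,fy=6))
E
```

```text
clock: 4.12
ee_pos: [531.2, -255.0, 139.9]
tool_rot: [3.138, -0.005, -0.003]
ft_force: [-0.5, 1.8, -1.7]
width: 0.685
grip_force: 14.9
clock: 4.75
ee_pos: [479.1, -26.2, 137.2]
tool_rot: [-3.141, -0.0, -0.0]
ft_force: [0.9, -0.4, -1.4]
width: 0.681
grip_force: 14.9
clock: 5.25
ee_pos: [470.0, 1.9, 117.3]
tool_rot: [3.141, -0.0, -0.001]
ft_force: [0.5, -0.0, -2.4]
width: 0.688
grip_force: 14.9
(144, array([471.4,   1.6]), 'res', np.float64(0.64), 'z', array([ 87.5, 145.9]))
(142, array([471.5,   1.8]), 'res', np.float64(0.7), 'z', array([ 88.2, 145.7]))
[470.1   1.9 117.4]
```

View pics/h1.png

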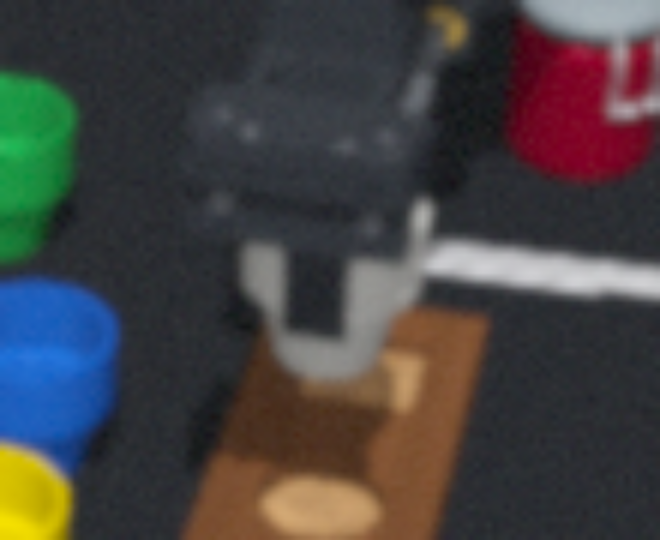

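The cup hangs upright between the fingers, with its foot at crop (325,375), directly over the round nest at crop (320,505). By depth it sits at (471.4, 1.7), which matches the nest, so I'll lower it.

```bash
python3 -m jog '[[[0,0,-2.5,0,0,0],[0,0,-2.5,0,0,0],[0,0,-1.2,0,0,0],[0,0,-0.6,0,0,0],[0,0,-0.3,0,0,0]]]'
python3 -m jog '[[[0,0,-0.15,0,0,0],[0,0,-0.1,0,0,0],[0,0,0,0,0,0]]]'
```

```text
clock: 5.98
ee_pos: [470.2, 2.3, 46.0]
tool_rot: [-3.142, -0.001, -0.0]
ft_force: [0.0, 0.4, -0.7]
width: 0.688
grip_force: 14.9
clock: 6.35
ee_pos: [469.9, 2.3, 43.5]
tool_rot: [3.142, -0.0, -0.0]
ft_force: [-0.7, -0.2, -0.3]
width: 0.683
grip_force: 14.9
```

```bash
for i in 1 2; do python3 -m jog '[[[0,0,-0.08,0,0,0],[0,0,0,0,0,0]]]'; done | egrep 'pos|ft'
python3 - <<'E'
from h import *
print(held("side",bot.read_state()["ee_pos"]))
print([np.round(bot.read_state()["ft_force"],1)])
E
```

```text
ee_pos: [469.7, 2.4, 42.5]
ft_force: [-0.2, 1.1, -1.3]
ee_pos: [469.8, 2.3, 42.2]
ft_force: [-2.1, 0.1, 7.9]
(97, array([471.2,   2.2]), 'res', np.float64(0.68), 'z', array([15.1, 71. ]))
[array([-1.9, -0.2,  7.9])]
```

```bash
python3 -m jog '[[[0,0,0,0,0,0],[0,0,0,0,0,0],[0,0,0,0,0,0],[0,0,3,0,0,0],[0,0,5,0,0,0]]]' 7.8
python3 -m jog '[[[1.8,-0.3,3,0,0,0],[5,-1.5,0,0,0,0],[5,-1.5,0,0,0,0],[5,-1.5,0,0,0,0],[5,-1.5,0,0,0,0]]]'
python3 - <<'E'
from h import *
for n in("top","side"):
    p,d=eyes.read_camera(n); c=cloud(n,d); np.savez(n+"1.npz",p=p,d=d)
    for nm,o,zr in(("placed",(470,2),70),("cupA",(687,89),60),("cupB",(688,-61),60)):
        q=c[(np.hypot(c[...,0]-o[0],c[...,1]-o[1])<40)&(abs(c[...,2]-zr)<7)]
        if len(q)>20:
            s=least_squares(lambda v:np.hypot(q[:,0]-v[0],q[:,1]-v[1])-29.5,o,loss="soft_l1"); print(n,nm,len(q),np.round(s.x,1),"mid",np.round((q.min(0)+q.max(0))/2,1),"span",np.round(np.ptp(q,axis=0),1),np.round(np.percentile(q[:,2],95),1))
E
```

```text
clock: 7.52
ee_pos: [468.4, 2.3, 121.4]
tool_rot: [3.141, 0.004, 0.0]
ft_force: [1.1, 0.5, -0.2]
width: 0.885
grip_force: 0.0
clock: 8.15
ee_pos: [689.1, -61.2, 151.4]
tool_rot: [-3.142, 0.0, -0.0]
ft_force: [-0.3, 0.7, 0.4]
width: 0.891
grip_force: 0.0
top placed 113 [470.5   2.7] mid [471.2   2.3  68.7] span [60.9 58.6 10.2] 72.9
top cupA 123 [686.7  88.5] mid [686.4  88.   59. ] span [62.5 60.3 11.5] 61.9
side placed 242 [470.9   3.5] mid [470.6   3.2  68.2] span [61.  65.  10.4] 72.0
side cupA 252 [686.8  89.6] mid [687.1  89.4  58.2] span [60.5 61.6 10.3] 62.4
side cupB 208 [688.  -59.3] mid [687.8 -59.5  58.7] span [61.7 67.  11.2] 62.2
```

The first cup is seated: its rim is about 71 mm up, at (470.6, 2.6). Now I'll take the second one.

```bash
python3 -m jog '[[[-0.1,0.05,-4,0,0,0],[0,0,-4,0,0,0],[0,0,-2.3,0,0,0],[0,0,-1.5,0,0,0],[0,0,0,0,0,0]]]'
python3 -m jog '[[[0,0,0,0,0,0],[0,0,0,0,0,0],[0,0,0,0,0,0],[0,0,0,0,0,0]]]' 5 15
python3 -m jog '[[[0,0,1,0,0,0],[0,0,3,0,0,0],[0,0,5,0,0,0],[0,0,5,0,0,0],[-1.8,0.5,0,0,0,0]]]'
python3 -m jog '[[[-5,1.5,0,0,0,0],[-5,1.5,0,0,0,0],[-5,1.5,0,0,0,0],[-5,1.3,0,0,0,0],[0,0,0,0,0,0]]]'
python3 -m jog '[[[0,0,0,0,0,0]]]'
python3 - <<'E'
from h import *
P=[]
for i in range(3): P.append(bot.read_state()["ee_pos"]); print(held("side",P[-1],"hs2.npz"))
print(np.round(np.mean(P,0),1))
E
```

```text
clock: 8.88
ee_pos: [686.4, -60.0, 33.2]
tool_rot: [-3.141, 0.001, -0.0]
ft_force: [-0.8, -0.5, 0.4]
width: 0.88
grip_force: 0.0
clock: 9.38
ee_pos: [687.8, -60.3, 35.1]
tool_rot: [3.141, -0.002, -0.0]
ft_force: [-0.4, 0.1, 6.1]
width: 0.698
grip_force: 15.0
clock: 10.0
ee_pos: [672.2, -55.7, 179.0]
tool_rot: [3.141, -0.009, -0.001]
ft_force: [0.6, -0.6, -2.1]
width: 0.7
grip_force: 15.0
clock: 10.62
ee_pos: [464.3, 3.5, 173.4]
tool_rot: [3.141, 0.004, 0.002]
ft_force: [0.3, 0.1, -1.1]
width: 0.697
grip_force: 15.0
clock: 10.75
ee_pos: [469.7, 2.8, 174.3]
tool_rot: [-3.142, -0.002, -0.0]
ft_force: [0.7, 0.8, -0.5]
width: 0.698
grip_force: 15.0
(183, array([470.8,   2.4]), 'res', np.float64(0.85), 'z', array([141.9, 200.6]))
(179, array([471.3,   2.4]), 'res', np.float64(0.89), 'z', array([142.3, 200.3]))
(179, array([471.4,   2.2]), 'res', np.float64(0.96), 'z', array([141.9, 200.1]))
[470.    2.7 174.2]
```

The held cup lines up with the placed one to within 1 mm, so I'll lower it into the first.

```bash
python3 -m jog '[[[0,0,-3.5,0,0,0],[0,0,-2.5,0,0,0],[0,0,-1.5,0,0,0],[0,0,-0.8,0,0,0],[0,0,-0.6,0,0,0]]]'
for i in 1; do python3 -m jog '[[[0,0,-0.5,0,0,0],[0,0,-0.3,0,0,0],[0,0,-0.2,0,0,0],[0,0,0,0,0,0]]]'; python3 -m jog '[[[0,0,-0.08,0,0,0],[0,0,0,0,0,0]]]'; done
```

```text
clock: 11.52
ee_pos: [469.3, 2.8, 84.7]
tool_rot: [-3.142, -0.001, -0.0]
ft_force: [0.0, -0.6, -1.3]
width: 0.701
grip_force: 15.0
clock: 12.02
ee_pos: [468.8, 2.8, 74.7]
tool_rot: [3.142, -0.0, -0.0]
ft_force: [0.2, -0.6, -1.8]
width: 0.699
grip_force: 15.0
clock: 12.28
ee_pos: [468.8, 2.8, 73.9]
tool_rot: [-3.142, -0.0, -0.0]
ft_force: [0.3, -0.7, -1.5]
width: 0.698
grip_force: 15.0
```

```bash
python3 -m jog '[[[0.1,0,-0.06,0,0,0],[0,0,0,0,0,0]]]' | egrep 'pos|ft'; python3 -m jog '[[[0,0,-0.06,0,0,0],[0,0,0,0,0,0]]]' | egrep 'pos|ft'; python3 - <<'E'
from h import *
print(held("side",bot.read_state()["ee_pos"]),bot.read_state()["ft_force"])
E
```

```text
ee_pos: [469.9, 2.8, 73.3]
ft_force: [0.3, 0.1, -1.8]
ee_pos: [470.0, 2.8, 73.0]
ft_force: [-0.7, -0.1, 4.7]
(118, array([471.2,   2.6]), 'res', np.float64(0.96), 'z', array([29.7, 97.2])) [-1.10844786 -0.9981592   4.69016228]
```

```bash
python3 -m jog '[[[0,0,0,0,0,0],[0,0,0,0,0,0],[0,0,0,0,0,0],[0,0,3,0,0,0],[0,0,5,0,0,0]]]' 7.8
python3 -m jog '[[[1.7,0.6,1,0,0,0],[5,2,0,0,0,0],[5,2,0,0,0,0],[5,2,0,0,0,0],[5,2,0,0,0,0]]]'
python3 -m jog '[[[0,0,0,0,0,0]]]'
python3 - <<'E'
from h import *
for n in("top","side"):
    p,d=eyes.read_camera(n); c=cloud(n,d); np.savez(n+"2.npz",p=p,d=d)
    for nm,o,zr in(("stack",(470,2),98),("cupA",(687,89),60)):
        q=c[(np.hypot(c[...,0]-o[0],c[...,1]-o[1])<40)&(abs(c[...,2]-zr)<7)]
        if len(q)>20:
            s=least_squares(lambda v:np.hypot(q[:,0]-v[0],q[:,1]-v[1])-29.5,o,loss="soft_l1"); print(n,nm,len(q),np.round(s.x,1),"mid",np.round((q.min(0)+q.max(0))/2,1),"span",np.round(np.ptp(q,axis=0),1),np.round(np.percentile(q[:,2],95),1))
p=np.load("side2.npz")["p"]; cv2.imwrite("pics/s2.png",cv2.resize(p[150:260,180:380,::-1],None,fx=4,fy=4))
E
```

```text
clock: 13.45
ee_pos: [468.4, 2.8, 152.4]
tool_rot: [3.141, 0.004, -0.0]
ft_force: [0.3, 0.6, 0.1]
width: 0.883
grip_force: 0.0
clock: 14.08
ee_pos: [688.1, 89.4, 162.4]
tool_rot: [3.141, 0.0, -0.0]
ft_force: [1.4, -0.4, -0.1]
width: 0.888
grip_force: 0.0
clock: 14.2
ee_pos: [689.0, 91.3, 161.6]
tool_rot: [-3.14, -0.001, 0.002]
ft_force: [0.6, -0.2, -1.4]
width: 0.886
grip_force: 0.0
top stack 32 [470.2   3.5] mid [478.  -16.6  96.5] span [39.9 19.8  9.8] 99.3
side stack 241 [470.8   4.3] mid [470.9   3.4  96. ] span [62.  63.5 10. ] 99.9
side cupA 254 [686.8  89.5] mid [687.5  89.2  58.8] span [63.1 62.7 11.7] 62.2
```

View pics/s2.png

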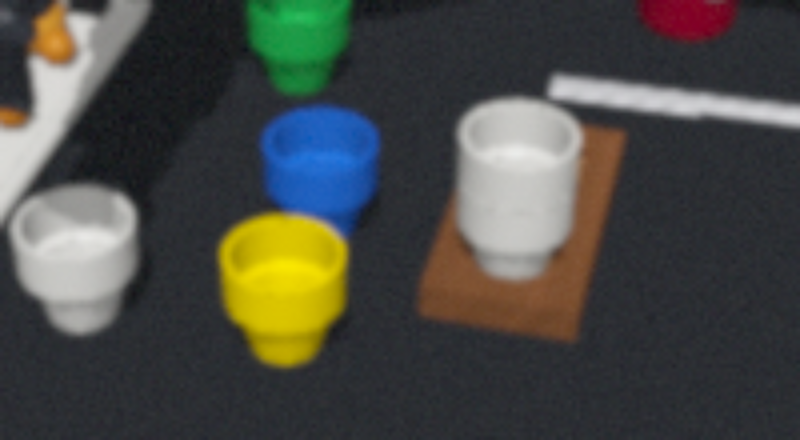

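Both cups stand straight in the nest at crop (518,190), with the upper rim at about 98 mm. Now the third cup, at crop (75,255).

```bash
python3 -m jog '[[[0,0,-4,0,0,0],[0,0,-4,0,0,0],[0,0,0,0,0,0],[0,0,0,0,0,0]]]'
```

```text
clock: 14.8
ee_pos: [687.2, 88.5, 84.4]
tool_rot: [-3.142, -0.002, -0.001]
ft_force: [0.8, 0.3, 0.6]
width: 0.886
grip_force: 0.0
```

```bash
python3 -m jog '[[[0,0,-2.5,0,0,0],[0,0,-1.5,0,0,0],[0,0,-1,0,0,0],[0,0,0,0,0,0],[0,0,0,0,0,0]]]'
python3 -m jog '[[[0,0,0,0,0,0],[0,0,0,0,0,0],[0,0,0,0,0,0],[0,0,0,0,0,0]]]' 5 15
python3 -m jog '[[[0,0,1,0,0,0],[0,0,3,0,0,0],[0,0,6,0,0,0],[0,0,6,0,0,0],[-1.7,-0.6,1,0,0,0]]]'
python3 -m jog '[[[-5,-2,0,0,0,0],[-5,-2,0,0,0,0],[-5,-2,0,0,0,0],[-5,-2,0,0,0,0],[0,0,0,0,0,0]]]'
python3 -m jog '[[[0,0,0,0,0,0],[0,0,0,0,0,0]]]'
python3 - <<'E'
from h import *
P=[]
for i in range(3): P.append(bot.read_state()["ee_pos"]); print(held("side",P[-1],"hs3.npz"))
print(np.round(np.mean(P,0),1))
E
```

```text
clock: 15.42
ee_pos: [687.3, 88.9, 33.4]
tool_rot: [-3.141, -0.001, -0.0]
ft_force: [0.7, 0.2, 0.3]
width: 0.885
grip_force: 0.0
clock: 15.92
ee_pos: [687.1, 88.8, 33.2]
tool_rot: [-3.142, -0.001, -0.0]
ft_force: [-1.5, -0.2, 4.6]
width: 0.706
grip_force: 15.0
clock: 16.55
ee_pos: [672.9, 83.8, 208.3]
tool_rot: [-3.14, -0.009, 0.0]
ft_force: [-0.1, 0.1, -2.4]
width: 0.709
grip_force: 15.0
clock: 17.18
ee_pos: [465.5, 0.9, 202.4]
tool_rot: [3.14, 0.004, -0.003]
ft_force: [0.5, 0.2, -1.3]
width: 0.707
grip_force: 15.0
clock: 17.42
ee_pos: [471.1, 3.5, 203.0]
tool_rot: [-3.141, -0.001, 0.001]
ft_force: [-0.2, 0.4, -1.5]
width: 0.705
grip_force: 15.0
(193, array([471.5,   3.5]), 'res', np.float64(0.85), 'z', array([172.1, 231.1]))
(201, array([471.3,   3.4]), 'res', np.float64(0.89), 'z', array([172.8, 231.4]))
(203, array([471. ,   3.2]), 'res', np.float64(0.95), 'z', array([172.9, 231.1]))
[470.9   3.5 202.8]
```

```bash
python3 -m jog '[[[0,0,-3.5,0,0,0],[0,0,-2.5,0,0,0],[0,0,-1.5,0,0,0],[0,0,-0.8,0,0,0],[0,0,-0.7,0,0,0]]]'
python3 -m jog '[[[0,0,-0.5,0,0,0],[0,0,-0.3,0,0,0],[0,0,-0.2,0,0,0],[0,0,0,0,0,0],[0,0,0,0,0,0]]]'
```

```text
clock: 18.2
ee_pos: [470.3, 2.9, 112.7]
tool_rot: [-3.141, -0.001, -0.0]
ft_force: [-0.2, 0.2, -1.2]
width: 0.708
grip_force: 15.0
clock: 18.82
ee_pos: [469.9, 2.9, 102.8]
tool_rot: [-3.142, -0.0, -0.0]
ft_force: [0.3, -0.4, -1.1]
width: 0.705
grip_force: 15.0
```

```bash
python3 -m jog '[[[0,0,-0.1,0,0,0],[0,0,0,0,0,0]]]' | egrep 'pos|ft'; python3 -m jog '[[[0,0,-0.06,0,0,0],[0,0,0,0,0,0]]]' | egrep 'pos|ft'
```

```text
ee_pos: [469.7, 2.9, 101.7]
ft_force: [-0.1, 0.9, -1.2]
ee_pos: [469.7, 2.9, 101.0]
ft_force: [-0.2, 0.6, -1.2]
```

```bash
python3 -m jog '[[[0.05,0,-0.07,0,0,0],[0,0,0,0,0,0]]]' | egrep 'pos|ft'; python3 -m jog '[[[0,0,-0.06,0,0,0],[0,0,0,0,0,0]]]' | egrep 'pos|ft'
```

```text
ee_pos: [470.3, 2.8, 100.3]
ft_force: [-0.4, 0.3, -1.1]
ee_pos: [470.2, 2.9, 99.7]
ft_force: [0.1, 0.3, -1.0]
```

```bash
python3 -m jog '[[[0,0,-0.06,0,0,0],[0,0,0,0,0,0]]]' | egrep 'pos|ft'; python3 -m jog '[[[0,0,-0.04,0,0,0],[0,0,0,0,0,0]]]' | egrep 'pos|ft'
```

```text
ee_pos: [470.2, 2.8, 99.2]
ft_force: [0.5, 0.4, -2.5]
ee_pos: [470.4, 2.9, 99.1]
ft_force: [-1.8, -0.6, 4.1]
```

Contact came at 99.1 mm against an expected 99.2. I'll release, back off and check.

```bash
python3 -m jog '[[[0,0,0,0,0,0],[0,0,0,0,0,0],[0,0,0,0,0,0],[0,0,3,0,0,0],[0,0,5,0,0,0]]]' 7.8
python3 -m jog '[[[0,-3,2,0,0,0],[0,-5,0,0,0,0],[0,-5,0,0,0,0],[0,-4,0,0,0,0],[0,0,0,0,0,0]]]'
python3 -m jog '[[[0,0,0,0,0,0],[0,0,0,0,0,0]]]' | egrep 'pos|ft'
python3 - <<'E'
from h import *
for n in("top","side"):
    p,d=eyes.read_camera(n); c=cloud(n,d); o=(470,2)
    q=c[(np.hypot(c[...,0]-o[0],c[...,1]-o[1])<40)&(abs(c[...,2]-125)<8)]
    if len(q)>20:
            s=least_squares(lambda v:np.hypot(q[:,0]-v[0],q[:,1]-v[1])-29.5,o,loss="soft_l1"); print(n,len(q),np.round(s.x,1),np.round((q.min(0)+q.max(0))/2,1),np.round(np.percentile(q[:,2],95),1))
    for o in("jam_jar","tumbler","ramekin","butter_knife"):
        for r in eyes.find_in(n,o)[:1]: print(o,np.round(w(n,r["position"])))
    if n=="side": cv2.imwrite("pics/end.png",cv2.resize(p[130:250,210:390,::-1],None,fx=4,fy=4))
E
```

```text
clock: 20.95
ee_pos: [468.9, 2.8, 178.5]
tool_rot: [3.141, 0.004, 0.0]
ft_force: [0.9, -0.1, -0.3]
width: 0.883
grip_force: 0.0
clock: 21.58
ee_pos: [469.6, -170.6, 198.7]
tool_rot: [3.14, 0.0, -0.006]
ft_force: [-0.2, 0.1, -0.1]
width: 0.881
grip_force: 0.0
ee_pos: [470.4, -165.6, 198.7]
ft_force: [0.4, 0.3, -0.2]
top 126 [470.2   3.3] [470.7   4.1 124.6] 128.3
jam_jar [463. -43.  23.]
tumbler [362. 322.  44.]
ramekin [594. 261.   1.]
butter_knife [ 369. -187.    2.]
side 302 [470.2   4.4] [470.1   4.3 123.1] 128.0
jam_jar [ 408. -275.   62.]
tumbler [367. 322.  61.]
ramekin [589. 247.  20.]
butter_knife [ 385. -192.    5.]
```

View pics/end.png

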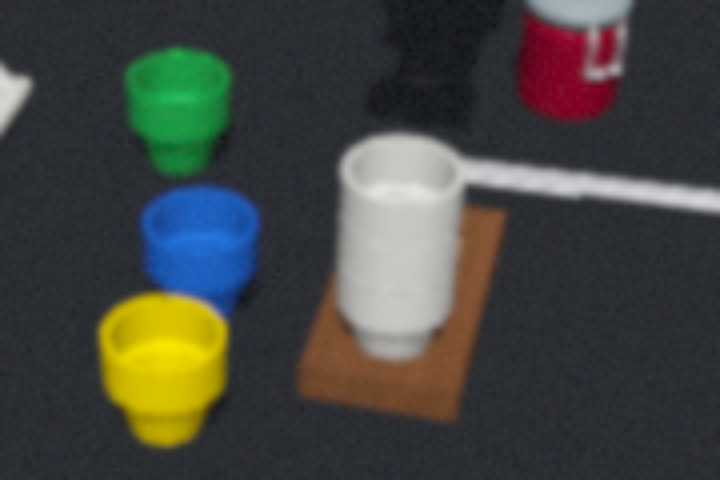

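The picture shows one straight stack of three in the nest at crop (400,245), with its top rim at about 127 mm (126 expected). The bystanders are in place; the knife readings that look shifted come from it being partly hidden, so I'm handing in.

```bash
python3 -c "
from rig import bot
print(bot.job_done())"
```

```text
the job is handed in; nothing more can be done
None
```

The job is handed in: all three white cups stand in one straight, seated stack in the caddy's round nest, finished after about 22 s of the 64 s, with no drops and nothing else disturbed as far as the final images show; the judge's verdict was not shown.

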